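# Snap the back onto a silver pendant with the bench pliers

## Robot

A 6-joint arm with a two-finger parallel gripper is mounted at the origin on the work surface. World frame = base frame: x ahead of the robot, y to its left, z up, the work surface at z = 0. Lengths are in m, angles in rad, forces in N, time in s.
With the tool pointing down it reaches from about 0.375 to 0.9 m from the base axis. Payload 3.1 kg.
Tool frame: the origin (TCP) lies midway between the tips of the shut fingers; the grasp point (between the pads) lies 19 mm behind it (manip.hold_point_z is the distance from the TCP to the grasp point, in m); x points along the fingers, y is the direction in which the jaws open and shut, and the axes are right-handed (so a half turn about x gives the same grasp; the last joint's range is limited). The gripper opens to 85 mm and grips with 20 to 120 N. Pads are 22 mm wide; open, the fingers measure 114 mm over their backs; the gripper's body (76 mm by 85 mm) begins 54 mm behind the grasp point. The pads swing forward as they close: fully open they stand 13 mm farther back than shut.
Start: joints at [-0.178, 0.527, 1.433, -0, 1.181, -0.178], TCP at [0.625, 0, 0.231] pointing down, gripper open.
Joint ranges: [-3.08, 3.08], [-0.75, 2.2], [0.22, 2.44], [-1.43, 4.57], [0, 2.65], [-2.85, 2.85]. Speed limits (rad/s): [2.79, 2.79, 3.14, 3.14, 3.14, 3.14].

## Interface

Orientations are given as a unit quaternion [x, y, z, w].
In Python, from station import manip, snapshot gives the robot as it stands.
- The arm moves only by the tool play_rows, never from a script. Its argument "series" is a list of rows, each a list of 4 numbers: the shift along the tool's x, y, z in m, then the turn about the tool's x in degrees. In form: [[tx, ty, tz, spin], ...]. A call has 1 to 20 rows; each row is the pose to reach, as a shift and turn from the pose measured when the call began, along the tool's axes at that moment; what a row does not reach only later rows make up. A row lasts 1/10 s, in which the tool goes at most 50 mm and 8.59 degrees, less where a joint would pass 70% of its speed; a pose out of reach is approached as far as the arm can. A call with a gripper value outside its range is refused whole. "claw" is the opening in per cent of the stroke, from 0 (shut) to 100 (fully open), set as the call begins (left out, the last holds). The fingers move at their own pace and stop on an object; "force" is the grip in N (left out, the last holds). Time passes only in rows, so rows that repeat a pose let the fingers close. It gives the time, the measured TCP pose, the force and the opening at its end, in the units of the state.
- manip.sense(): the state, without advancing time (a new reading comes with each control period).
- snapshot(name): name is "scene" or "side" or "wrist"; returns a dict with "image" (420x560x3 uint8, blue, green, red), "depth" (420x560 float32, m along the optical axis (not along the pixel's ray), 0 where there is no reading), "fov_y" (degrees; the focal length in pixels is half the picture's height over the tangent of half this angle, whatever the lens; pixels are square), "cx", "cy" (the principal point, pixels), "R" (3x3) and "t" (3): a world point X has camera coordinates R X + t. Camera axes: x right, y down, z forward; pixel columns grow to the right and rows downward; lengths in m; the calibration is good to about 2 mm. A picture is of the moment at which its call begins.
- manip.sign_off(): hands the job in, once; it reports no verdict.
The state is a dict: "t": time; "q": joint angles; "qd": joint speeds; "tau": joint torques, N m; "tcp_pos": TCP position; "tool_rot": TCP orientation; "force": force on the tool from outside, world axes, zero at the start; "ft_torque": the same for the moment, N m; "finger_gap": opening from 0.0 (shut) to 1.0 (fully open).
Only numpy, scipy, OpenCV 4.12 (cv2) and the standard library are available. Lean on these libraries where they do the work, as an engineer would, in place of code of your own. Each camera call takes 0.05 s, during which the arm holds its last target.

## Task

Stand the silver pendant in the brass cradle between the pads of the bench pliers and let go of it. Then squeeze the two red handles together until you feel the loose back go past its tight point and click in, stop squeezing there (pressing on much harder dents the silver), and let the handles spring open again, leaving the pendant standing in the cradle. Leave the brass pendant, the dish and the hammer where they are.

Things in the scene. Friction and masses are not known exactly. Their poses are not given: they have to be found in the camera images.
- pendant: Silver pendant to be closed, on edge in a notch of the dark wooden stand, bail up: round case 44 mm across, 10 mm thick, 80 g, 66 mm tall with its bail. Origin: lowest point of the rim, mid-thickness. x: level, along the face; y: disc axis, to the front (teal inlay); z: up. Front face at y +5 mm; outer face of the loose back at y -8.4 mm (-5.4 clicked in). In the pliers it may face either way.
- bail (a point): Middle of the bail, the flat strap loop on top of the silver pendant, 58 mm above the pendant's origin. The bail is 16 mm wide (pendant's x), 9 mm thick (y) and runs from 43 to 66 mm above the origin; the round case ends at 44 mm.
- back (a joint): How far the pendant's loose back (grey disc, 39 mm across) is pushed in, m: 0 loose, standing 3.4 mm proud of the case; 0.003 clicked in. It resists more and more, up to about 25 N at 0.5 mm, then gives and snaps home by itself. Let go before the give, it springs out again.
- stand: Dark wooden stand, fixed, 170 x 50 mm, with notches at x -42 and +42 mm along its length in which the two pendants stand on edge, their faces along the stand's x, lowest points 12 mm above the bench. Notch walls reach 26 mm above the bench. Origin: centre of its underside.
- pliers: Case-closing pliers pinned flat on a dark cast stand, fixed to the bench. Origin: on the bench under the upright pivot. x: from handles to jaws, y: left, z: up. Handles, jaws and pads lie 75 mm above the bench and swing level. Stand plate 12 mm thick, x -40 to +110, y -42 to +42 mm. Jaw arms and pads reach 86 mm above the bench; the spindle's brass knob reaches y +70 mm.
- rest (a point): Where the lowest point of the pendant's rim comes to lie: in the brass V-cradle between the pads, 53 mm above the bench, 67 mm ahead of the pivot, 2.5 mm right of the pliers' centre line. The V holds the rim in the pliers' x; the disc axis lies along the pliers' y: there the walls are 20 mm apart, 62 mm above the bench, and the cradle slides up to 7 mm either way on a weak centring spring.
- pads (a point): Point midway between the jaws' white round-nosed pads (22 mm across), 64 mm ahead of the pivot, 75 mm above the bench. Handles open, the pads' faces are 16 mm to either side of it, but the left (+y) one is screwed in on its brass spindle by 0 to 7 mm more: that differs each time and is not measured.
- grip_l (a point): Middle of the left red handle's grip: a round bar 12 mm thick along the pliers' x, 105 mm behind the pivot, 75 mm above the bench, free below. The red part runs 60 to 150 mm behind the pivot. Open, its axis is 27.5 mm left of the centre line: the pair measures 67 mm over the outsides. Squeeze the pair from outside, across the pliers' y.
- grip_r (a point): The same point on the right red handle, 27.5 mm right of the pliers' centre line when open.
- handle_l (a joint): Left handle's swing, rad: 0 sprung open, grows as it is squeezed inward, stop at 0.21. Its pad moves 0.6 times as far as the grip. Its spring takes 3 N at the grip at first, 6 N when closed. With the pendant in, about 25 N on each handle brings the back to the give, at 0.09 to 0.19 rad depending on the spindle; then the force falls to about half. Over 32 N at the grip dents the pendant.
- handle_r (a joint): Right handle's swing, rad, likewise. The two handles swing independently, each on its own spring.
- brass_pendant: Finished brass pendant with a dark red inlay, same size, in the stand's other notch. Bystander. Origin and axes as the silver one's.
- dish: White ceramic dish, 72 mm across, 28 mm tall. Bystander. Origin: centre of its underside.
- hammer: Small hammer lying on the bench, 220 mm long. Bystander. Origin: under the middle of its length.
There are look-alikes about, which are no part of the job. Of the things like the pendant, leave any that is blue or green; of the rest the smaller one is meant.

How it is judged:
By the outcome, as a careful person would: the job done as asked, in the order asked, and still so for the second after the job is handed in, with the robot touching nothing.
It also fails if it takes over 54 s, if anything falls off the work surface, if the arm or the gripper's body presses on something with over 40 N, if the wrist force passes 120 N, or if a joint passes its speed limit or range.

## Working session

There is one attempt and no reset: what is moved stays moved. The work goes in short steps, Python scripts to look and compute and a tool call to move; the robot and the scene stay as the last step left them, time stands still between calls to the robot, and variables do not carry over. Pictures are saved under pics/ and viewed, and the job is handed in when it is done.

Besides the shell and the picture viewer there is one more tool, called by a JSON object that holds its "op" and its "data", one argument or row to a line. play_rows: Moves the arm, as the interface text tells. Its arguments: {"type":"object","properties":{"series":{"type":"array","items":{"type":"array","items":{"type":"number"}}},"claw":{"type":"number"},"force":{"type":"number"}},"required":["series"]}

```bash
ls; mkdir -p pics; cat > h.py <<'E'
import numpy as np, cv2, pickle
from station import manip, snapshot
def grab(n,tag):
    s=snapshot(n); cv2.imwrite(f'pics/{tag}.png',s['image']); pickle.dump(s,open(f'pics/{tag}.pkl','wb')); return s
def load(tag): return pickle.load(open(f'pics/{tag}.pkl','rb'))
def foc(s): return s['image'].shape[0]/2/np.tan(np.radians(s['fov_y'])/2)
def ray(s,u,v):
    f=foc(s); d=np.array([(u-s['cx'])/f,(v-s['cy'])/f,1.]); R=np.array(s['R']);t=np.array(s['t'])
    return -R.T@t, R.T@d
def onz(s,u,v,z):
    o,d=ray(s,u,v); return o+d*(z-o[2])/d[2]
def pt(s,u,v):
    o,d=ray(s,u,v); return o+d*s['depth'][int(round(v)),int(round(u))]
def proj(s,X):
    p=np.array(s['R'])@np.array(X)+np.array(s['t']); f=foc(s); return f*p[0]/p[2]+s['cx'], f*p[1]/p[2]+s['cy']
def cloud(s):
    H,W=s['depth'].shape; v,u=np.mgrid[:H,:W]; f=foc(s); d=s['depth']
    P=np.stack([(u-s['cx'])/f*d,(v-s['cy'])/f*d,d],-1)-np.array(s['t'])
    return P@np.array(s['R'])
E
python3 - <<'E'
from h import *
for n in ['scene','side','wrist']:
    s=grab(n,n+'0'); print(n,s['fov_y'],s['cx'],s['cy'],(-np.array(s['R']).T@np.array(s['t'])).round(3),(np.array(s['R'])[2]).round(3))
print(manip.sense(), manip.hold_point_z)
E
```

```text
pics
scene 53.93169186023659 278.02955215972827 208.65912227988687 [1.148 0.406 0.583] [-0.714 -0.44  -0.545]
side 42.65594481535197 286.0448725395216 209.7267909963006 [-0.04  -0.739  0.948] [ 0.424  0.579 -0.697]
wrist 68.02948094862579 275.5473324962056 206.52049286780206 [0.624 0.079 0.373] [-0.004 -0.311 -0.95 ]
{'t': 0.15, 'q': array([-1.78533040e-01,  5.28245517e-01,  1.43360689e+00, -3.45135468e-08,
        1.18137750e+00, -1.78511979e-01]), 'qd': array([-0.0015246 , -0.00284567, -0.00401085, -0.00065693, -0.00028915,
       -0.00142022]), 'tau': array([ 1.17890530e-03, -4.42742836e+01, -1.78276026e+01, -2.15643640e-04,
        5.61750654e-03, -9.84718270e-06]), 'tcp_pos': array([6.24460241e-01, 1.06206270e-04, 2.30563123e-01]), 'tool_rot': array([ 0.49967496,  0.50047006, -0.50033523,  0.49951908]), 'force': array([-0.57644474, -0.30276404, -0.71529951]), 'ft_torque': array([-0.01306443,  0.00203191, -0.05909226]), 'finger_gap': 0.9966593778580222} 0.0187
```

View pics/scene0.png

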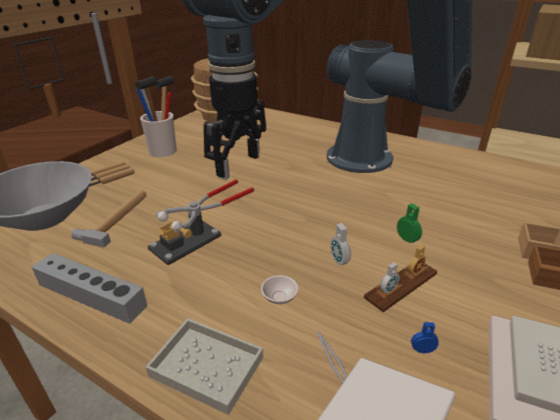

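View pics/side0.png

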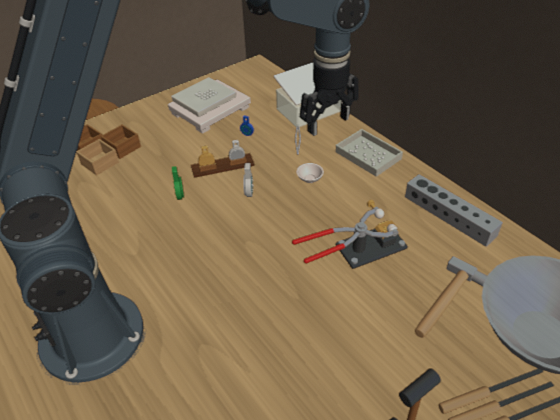

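View pics/wrist0.png

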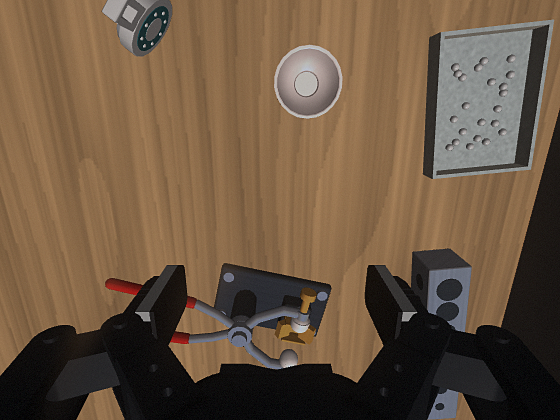

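Candidates in the scene view: a silver pendant at (341,247), standing alone and larger; a silver one in the stand notch at (390,280); the brass one at (418,262); a green one at (410,225); a blue one at (425,340). By the description (silver, smaller, in the stand notch) it is (390,280). I'll check that in a close crop.

```bash
python3 - <<'E'
from h import *
a=load('scene0');b=load('side0')
c1=cv2.resize(a['image'][200:320,310:450],None,fx=4,fy=4,interpolation=cv2.INTER_CUBIC)
c2=cv2.resize(b['image'][100:220,160:280],None,fx=4,fy=4,interpolation=cv2.INTER_CUBIC)
c=np.hstack([c1,c2]);c=cv2.resize(c,(800,int(800*c.shape[0]/c.shape[1])));cv2.imwrite('pics/crop1.png',c)
c1=cv2.resize(a['image'][170:270,130:270],None,fx=4,fy=4,interpolation=cv2.INTER_CUBIC)
c2=cv2.resize(b['image'][190:290,280:420],None,fx=4,fy=4,interpolation=cv2.INTER_CUBIC)
cv2.imwrite('pics/crop2.png',cv2.resize(np.vstack([c1,c2]),None,fx=.75,fy=.75))
E
```

```text
(no output)
```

View pics/crop1.png

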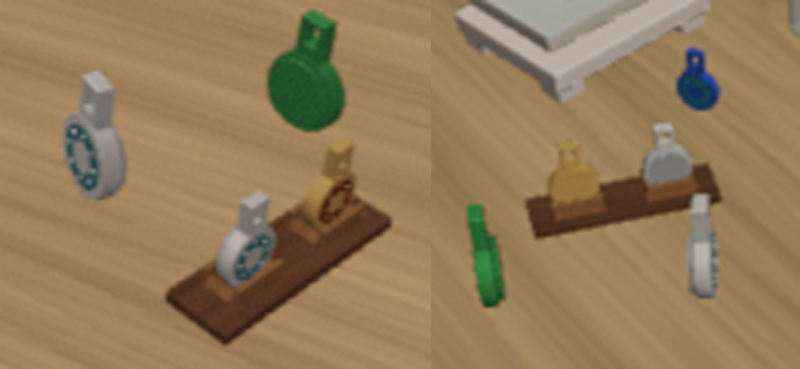

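View pics/crop2.png

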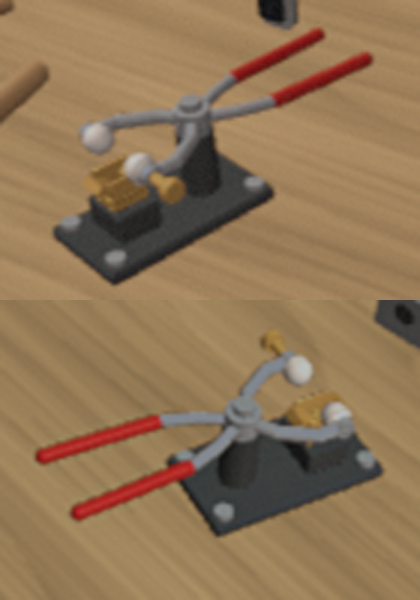

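The crop shows the silver pendant at (390,280) clearly smaller than the lone one, standing in the notch with its teal face towards the scene camera. The brass knob marks the pliers' left jaw. Next I measure.

```bash
cat >> h.py <<'E'
def red(im):
    h=cv2.cvtColor(im,cv2.COLOR_BGR2HSV).astype(int); return ((h[...,0]<6)|(h[...,0]>174))&(h[...,1]>170)&(h[...,2]>70)
E
python3 - <<'E'
from h import *
for n,(u,v),(pu,pv) in [('scene0',(390,280),(185,235)),('side0',(237,152),(372,245))]:
    s=load(n); C=cloud(s); d=s['depth']; print(n,'pend',pt(s,u,v).round(3),'pl',pt(s,pu,pv).round(3),(d>0).mean())
    p0=pt(s,u,v)
    # stand: dark brown
    m=(d>0)&(np.hypot(C[...,0]-p0[0],C[...,1]-p0[1])<.2)
    hsv=cv2.cvtColor(s['image'],cv2.COLOR_BGR2HSV)
    br=m&(hsv[...,2]<110)&(hsv[...,0]<15)&(C[...,2]>.003)&(C[...,2]<.04)
    P=C[br]; print('stand pts',len(P), np.percentile(P[:,2],[5,50,95]).round(4))
    r=cv2.minAreaRect((P[:,:2]*1000).astype(np.float32)); print(r)
    # bail+case silver points above z .03
    g=m&(hsv[...,1]<60)&(C[...,2]>.028)&(C[...,2]<.09)&(np.hypot(C[...,0]-p0[0],C[...,1]-p0[1])<.05)
    P=C[g]; print('silver',len(P),P.mean(0).round(4),P.min(0).round(4),P.max(0).round(4))
    # red handles
    R=red(s['image'])&(d>0)&(C[...,2]>.05)&(C[...,2]<.1)
    nn,l,st,ce=cv2.connectedComponentsWithStats(R.astype(np.uint8))
    for i in range(1,nn):
        if st[i,4]>40:
            P=C[l==i]; c=P.mean(0); w=np.linalg.svd(P-c)[2][0]; t=(P-c)@w; print('handle',ce[i].round(1),st[i],c.round(4),w.round(3),(c+w*t.min()).round(4),(c+w*t.max()).round(4))
    # plate
    m=(d>0)&(np.hypot(C[...,0]-pt(s,pu,pv)[0],C[...,1]-pt(s,pu,pv)[1])<.15)
    pl=m&(hsv[...,2]<90)&(hsv[...,1]<90)&(C[...,2]>.008)&(C[...,2]<.016)
    P=C[pl]; print('plate',len(P)); print(cv2.minAreaRect((P[:,:2]*1000).astype(np.float32)))
E
```

```text
scene0 pend [0.552 0.282 0.05 ] pl [ 0.665 -0.118  0.075] 0.9958928571428571
stand pts 1159 [0.0068 0.0116 0.0265]
((547.9690551757812, 243.77496337890625), (223.45263671875, 264.4022216796875), 8.042850494384766)
silver 290 [0.5478 0.2796 0.0524] [0.5254 0.2659 0.0281] [0.5635 0.2915 0.0819]
handle [222.1 187.8] [208 180  30  17 119] [ 0.4773 -0.1665  0.0796] [ 0.984 -0.178 -0.002] [ 0.4291 -0.1578  0.0797] [ 0.5206 -0.1743  0.0795]
handle [236.7 195.9] [221 188  33  17 142] [ 0.4899 -0.1134  0.0797] [ 0.963 -0.268  0.002] [ 0.4428 -0.1003  0.0796] [ 0.5335 -0.1256  0.0798]
plate 862
((680.0283813476562, -168.46713256835938), (273.8219299316406, 118.1178970336914), 4.083248615264893)
side0 pend [0.541 0.272 0.046] pl [ 0.616 -0.18   0.013] 0.9960926870748299
stand pts 567 [0.0055 0.0117 0.0211]
((508.042724609375, 263.0406494140625), (159.85610961914062, 390.4371337890625), 14.653542518615723)
silver 183 [0.5402 0.2737 0.0504] [0.5212 0.2611 0.0289] [0.5601 0.2885 0.0834]
handle [312.5 236. ] [292 229  42  15 187] [ 0.4845 -0.1206  0.0801] [-0.96   0.28  -0.009] [ 0.5301 -0.1339  0.0805] [ 0.4392 -0.1074  0.0797]
handle [324.2 252.9] [304 244  41  19 195] [ 0.4729 -0.1743  0.0802] [-0.985  0.174 -0.001] [ 0.5205 -0.1827  0.0803] [ 0.4255 -0.1659  0.0802]
plate 844
((614.9888916015625, -177.99774169921875), (85.01739501953125, 146.2767333984375), 76.6443099975586)
```

```bash
python3 - <<'E'
from h import *
from scipy.spatial.transform import Rotation as Ro
for n,(u,v) in [('scene0',(390,280)),('side0',(237,152))]:
    s=load(n); C=cloud(s); d=s['depth']; p0=pt(s,u,v)
    hsv=cv2.cvtColor(s['image'],cv2.COLOR_BGR2HSV)
    br=(d>0)&(np.hypot(C[...,0]-p0[0],C[...,1]-p0[1])<.15)&(hsv[...,2]<115)&(hsv[...,0]<16)&(hsv[...,1]>90)&(C[...,2]>.008)&(C[...,2]<.014)
    nn,l,st,ce=cv2.connectedComponentsWithStats(br.astype(np.uint8)); i=1+np.argmax(st[1:,4])
    P=C[l==i]; print(n,st[i],cv2.minAreaRect((P[:,:2]*1000).astype(np.float32)),np.median(P[:,2]))
    # things above bench clusters in neighborhood
    m=((d>0)&(C[...,2]>.03)&(C[...,2]<.13)&(C[...,0]>.3)&(C[...,0]<.8)&(C[...,1]>.1)&(C[...,1]<.5)).astype(np.uint8)
    nn,l,st,ce=cv2.connectedComponentsWithStats(m)
    for i in range(1,nn):
        if st[i,4]>30:
            P=C[l==i]; print(ce[i].round(),st[i,4],P.min(0).round(3),P.max(0).round(3),np.median(s['image'][l==i],0))
    print('lookalike')
E
```

```text
scene0 [365 266  72  44 772] ((503.2420349121094, 295.79364013671875), (50.80180358886719, 169.96633911132812), 69.10424041748047) 0.011226833844467092
[411. 221.] 523 [0.337 0.231 0.03 ] [0.371 0.292 0.098] [41. 84. 33.]
[341. 242.] 475 [0.484 0.13  0.03 ] [0.523 0.186 0.097] [113. 121. 128.]
[418. 258.] 264 [0.444 0.299 0.03 ] [0.485 0.322 0.082] [ 50.5  93.  125.5]
[390. 277.] 314 [0.523 0.266 0.031] [0.564 0.292 0.082] [107.5 114.  120. ]
[503. 360.] 2315 [0.528 0.458 0.03 ] [0.729 0.5   0.066] [163. 171. 186.]
[427. 334.] 374 [0.626 0.354 0.03 ] [0.652 0.392 0.07 ] [103.  55.  28.]
[402. 380.] 1576 [0.769 0.304 0.087] [0.8   0.432 0.122] [177. 185. 194.]
lookalike
side0 [191 153  63  24 381] ((502.7180480957031, 291.6083984375), (55.66252517700195, 167.73696899414062), 70.59710693359375) 0.011496778178399766
[288.  97.] 588 [0.767 0.302 0.03 ] [0.8   0.431 0.125] [146. 161. 163.]
[216. 110.] 735 [0.526 0.452 0.03 ] [0.731 0.5   0.069] [158. 166. 174.]
[247. 123.] 112 [0.625 0.351 0.03 ] [0.653 0.387 0.072] [102.  63.  29.]
[236. 150.] 185 [0.521 0.261 0.031] [0.561 0.288 0.083] [118. 125. 128.]
[206. 156.] 180 [0.442 0.294 0.031] [0.485 0.321 0.085] [ 62. 117. 153.]
[248. 179.] 234 [0.473 0.126 0.03 ] [0.52  0.17  0.098] [130.5 136.  139. ]
[177. 182.] 227 [0.33  0.226 0.03 ] [0.369 0.272 0.099] [ 54. 108.  44.]
lookalike
```

{"op": "play_rows", "data": {
  "series": [
    [0,-0.04,-0.14,-35],
    [0,-0.082,-0.279,-69.5],
    [0,-0.082,-0.279,-69.5],
    [0,-0.082,-0.279,-69.5],
    [0,-0.082,-0.279,-69.5],
    [0,-0.082,-0.279,-69.5],
    [0,-0.082,-0.279,-69.5],
    [0,-0.082,-0.279,-69.5],
    [0,-0.082,-0.279,-69.5],
    [0,-0.082,-0.279,-69.5],
    [0,-0.082,-0.279,-69.5],
    [0,-0.082,-0.279,-69.5]
  ],
  "claw": 40
}}

```text
t: 1.35
tcp_pos: [0.5426, 0.2787, 0.2307]
tool_rot: [0.127, 0.696, -0.127, 0.695]
force: [-0.6, 0.1, 0.6]
finger_gap: 0.401
```

```bash
python3 - <<'E'
from h import *
s=grab('wrist','w1'); st=manip.sense(); print(st['t'],st['tcp_pos'],st['tool_rot'],st['q'].round(2),st['finger_gap'])
E
```

```text
1.4 [0.54262063 0.27870853 0.23072986] [ 0.12642916  0.69634432 -0.12645191  0.69507565] [ 0.29  0.51  1.47  0.    1.16 -0.92] 0.3989434845747134
```

View pics/w1.png

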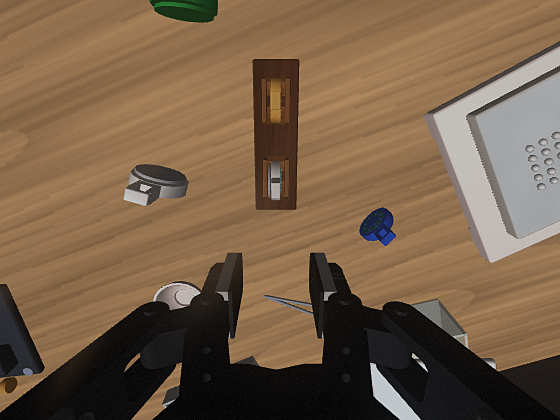

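The wrist view shows the silver pendant in the near notch at (275,178), the brass one at (277,101), with the stand vertical in the picture. Nothing stands beside the notch.

```bash
python3 - <<'E'
from h import *
from scipy.spatial.transform import Rotation as Ro
s=load('w1'); st=manip.sense(); T=Ro.from_quat(st['tool_rot']).as_matrix(); p=st['tcp_pos']
print(T.round(3)); C=cloud(s); L=(C-p)@T   # tool coords
hsv=cv2.cvtColor(s['image'],cv2.COLOR_BGR2HSV); d=s['depth']
m=(hsv[...,2]<115)&(hsv[...,0]<16)&(hsv[...,1]>90)&(C[...,2]>.007)&(C[...,2]<.016)&(d>0)
nn,l,stt,ce=cv2.connectedComponentsWithStats(m.astype(np.uint8)); i=1+np.argmax(stt[1:,4])
ys,xs=np.where(l==i); r=cv2.minAreaRect(np.stack([xs,ys],1).astype(np.float32)); print(r)
B=cv2.boxPoints(r); W=np.array([onz(s,u,v,.012) for u,v in B]); print(W.round(4), W.mean(0).round(4))
r=cv2.minAreaRect((C[l==i][:,:2]*1000).astype(np.float32)); print('cloud rect',r)
sub=np.zeros(d.shape,bool); sub[140:210,255:300]=1
for lo,hi in [(.07,.09),(.058,.07),(.03,.055)]:
    g=sub&(C[...,2]>lo)&(C[...,2]<hi); P=C[g]; Q=L[g]
    print(lo,g.sum(),P.min(0).round(4),P.max(0).round(4),'tool y',np.percentile(Q[:,1],[2,50,98]).round(4),'z',np.percentile(Q[:,2],[2,50,98]).round(4), [ (np.where(g)[1].min(),np.where(g)[1].max(),np.where(g)[0].min(),np.where(g)[0].max()) if g.any() else 0])
c=s['image'][130:220,240:310]; cv2.imwrite('pics/w1c.png',cv2.resize(c,None,fx=6,fy=6,interpolation=cv2.INTER_NEAREST))
E
```

```text
[[-0.002  0.352  0.936]
 [ 0.     0.936 -0.352]
 [-1.    -0.    -0.002]]
((275.5, 134.0), (150.0, 45.0), 90.0)
[[0.415  0.2995 0.012 ]
 [0.4317 0.3441 0.012 ]
 [0.5894 0.2888 0.012 ]
 [0.5701 0.2373 0.012 ]] [0.5016 0.2924 0.012 ]
cloud rect ((501.95611572265625, 292.1884765625), (50.017662048339844, 169.2774658203125), 69.41741180419922)
0.07 152 [0.5323 0.271  0.0712] [0.5492 0.2836 0.0794] tool y [-0.0059 -0.0019  0.002 ] z [-0.0085 -0.0018  0.0065] [(np.int64(271), np.int64(279), np.int64(181), np.int64(197))]
0.058 25 [0.5322 0.2761 0.0584] [0.5352 0.2838 0.07  ] tool y [-0.006  -0.0019  0.0022] z [-0.0086 -0.0085 -0.0081] [(np.int64(271), np.int64(279), np.int64(178), np.int64(181))]
0.03 314 [0.5195 0.2638 0.0318] [0.5606 0.2891 0.0549] tool y [-0.0096 -0.0041  0.0045] z [-0.0221 -0.012   0.0182] [(np.int64(268), np.int64(281), np.int64(161), np.int64(199))]
```

View pics/w1c.png

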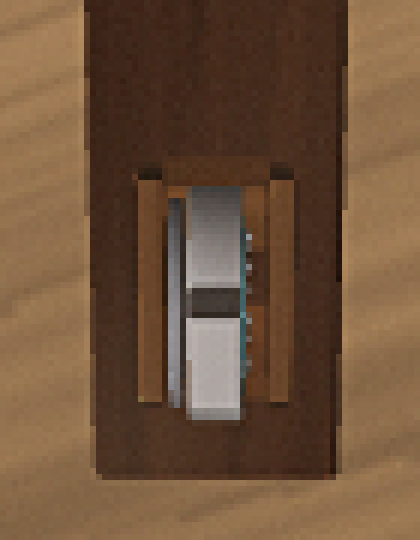

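{"op": "play_rows", "data": {
  "series": [
    [0.03,-0.002,-0.001,0],
    [0.07,-0.002,-0.001,0],
    [0.11,-0.002,-0.001,0],
    [0.14,-0.002,-0.001,0],
    [0.16,-0.002,-0.001,0],
    [0.172,-0.002,-0.001,0],
    [0.172,-0.002,-0.001,0],
    [0.172,-0.002,-0.001,0]
  ]
}}

```text
t: 2.2
tcp_pos: [0.5414, 0.2774, 0.0594]
tool_rot: [0.127, 0.696, -0.126, 0.695]
force: [0.0, -0.1, 1.4]
finger_gap: 0.401
```

```bash
python3 - <<'E'
from h import *
s=grab('wrist','w2'); grab('side','s2'); cv2.imwrite('pics/s2c.png',cv2.resize(load('s2')['image'][60:220,170:330],None,fx=3.5,fy=3.5))
E
```

```text
(no output)
```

View pics/w2.png

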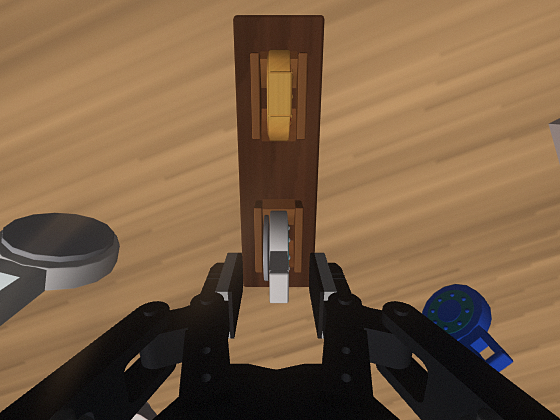

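View pics/s2c.png

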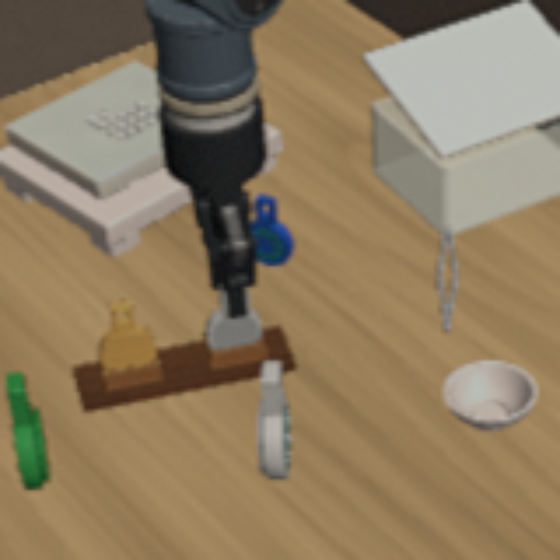

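```bash
python3 - <<'E'
from h import *
from scipy.spatial.transform import Rotation as Ro
s=load('w2'); st=manip.sense(); T=Ro.from_quat(st['tool_rot']).as_matrix(); p=st['tcp_pos']
L=(cloud(s)-p)@T
for v in (255,270,285,295,300,320,330):
    print(v,[(u,*(L[v,u]*1000).round(0).astype(int)) for u in range(224,334,4)][:7],'...',[(u,*(L[v,u]*1000).round(0).astype(int)) for u in range(266,326,4)])
cv2.imwrite('pics/w2c.png',cv2.resize(s['image'][190:350,200:350],None,fx=3.7,fy=3.7,interpolation=cv2.INTER_NEAREST))
E
```

```text
255 [(224, np.int64(60), np.int64(-39), np.int64(22)), (228, np.int64(-6), np.int64(-24), np.int64(-12)), (232, np.int64(-6), np.int64(-22), np.int64(-11)), (236, np.int64(-6), np.int64(-20), np.int64(-11)), (240, np.int64(-6), np.int64(-18), np.int64(-11)), (244, np.int64(51), np.int64(-23), np.int64(17)), (248, np.int64(51), np.int64(-20), np.int64(17))] ... [(266, np.int64(8), np.int64(-6), np.int64(-4)), (270, np.int64(0), np.int64(-4), np.int64(-9)), (274, np.int64(1), np.int64(-2), np.int64(-8)), (278, np.int64(0), np.int64(0), np.int64(-8)), (282, np.int64(0), np.int64(2), np.int64(-8)), (286, np.int64(-1), np.int64(4), np.int64(-9)), (290, np.int64(44), np.int64(8), np.int64(14)), (294, np.int64(36), np.int64(10), np.int64(10)), (298, np.int64(36), np.int64(13), np.int64(10)), (302, np.int64(50), np.int64(17), np.int64(17)), (306, np.int64(51), np.int64(19), np.int64(18)), (310, np.int64(-3), np.int64(16), np.int64(-10)), (314, np.int64(-6), np.int64(17), np.int64(-11)), (318, np.int64(-7), np.int64(19), np.int64(-12)), (322, np.int64(-6), np.int64(21), np.int64(-11))]
270 [(
[... 5894 characters left out ...]
), np.int64(87)), (270, np.int64(61), np.int64(-6), np.int64(87)), (274, np.int64(60), np.int64(-3), np.int64(87)), (278, np.int64(60), np.int64(0), np.int64(87)), (282, np.int64(60), np.int64(4), np.int64(87)), (286, np.int64(61), np.int64(7), np.int64(87)), (290, np.int64(62), np.int64(10), np.int64(89)), (294, np.int64(61), np.int64(13), np.int64(88)), (298, np.int64(61), np.int64(16), np.int64(88)), (302, np.int64(61), np.int64(19), np.int64(87)), (306, np.int64(61), np.int64(22), np.int64(87)), (310, np.int64(62), np.int64(26), np.int64(88)), (314, np.int64(60), np.int64(28), np.int64(87)), (318, np.int64(-38), np.int64(16), np.int64(6)), (322, np.int64(-38), np.int64(17), np.int64(5))]
```

View pics/w2c.png

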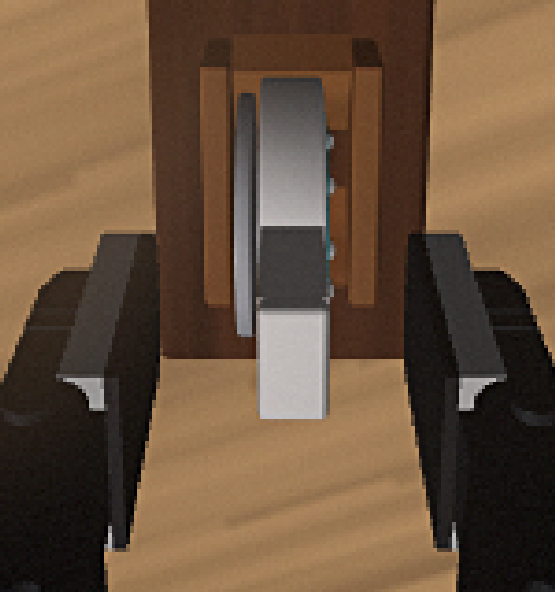

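The bail is at columns 270–287 between the pads, and the pads' middle lies about 1 mm further left. I nudge over and close.

{"op": "play_rows", "data": {
  "series": [
    [0.001,0.001,0,0],
    [0.001,0.001,0,0],
    [0.001,0.001,0,0]
  ]
}}

```text
t: 2.6
tcp_pos: [0.5425, 0.2787, 0.0599]
tool_rot: [0.127, 0.695, -0.126, 0.696]
force: [-0.6, -1.1, -0.9]
finger_gap: 0.398
```

{"op": "play_rows", "data": {
  "series": [
    [0,0,0,0],
    [0,0,0,0],
    [0,0,0,0],
    [0,0,0,0],
    [0,0,0,0],
    [0,0,0,0],
    [0,0,0,0]
  ],
  "claw": 0,
  "force": 35
}}

```text
t: 3.3
tcp_pos: [0.5426, 0.2788, 0.0601]
tool_rot: [0.127, 0.695, -0.126, 0.697]
force: [-1.5, 0.9, 4.5]
finger_gap: 0.092
```

```bash
python3 - <<'E'
from h import *
s=grab('wrist','w3'); cv2.imwrite('pics/w3c.png',cv2.resize(s['image'][190:350,200:350],None,fx=3.7,fy=3.7,interpolation=cv2.INTER_NEAREST)); print(manip.sense())
E
```

```text
{'t': 3.35, 'q': array([ 2.91146839e-01,  7.35951654e-01,  1.59792423e+00,  1.15022913e-03,
        8.04766988e-01, -9.20787098e-01]), 'qd': array([ 0.00098127, -0.00012001,  0.0015402 ,  0.00011684, -0.00018258,
       -0.00011891]), 'tau': array([-1.20653487e-01, -4.38741803e+01, -1.09169680e+01, -1.07172856e-02,
       -2.36812960e-01, -6.29858278e-04]), 'tcp_pos': array([0.54264457, 0.27874344, 0.06013752]), 'tool_rot': array([ 0.12720856,  0.69490685, -0.12573968,  0.69649981]), 'force': array([-0.90289549,  0.12295323,  4.26134933]), 'ft_torque': array([-0.07596921,  0.1150519 , -0.05510672]), 'finger_gap': 0.09078630894130131}
```

View pics/w3c.png

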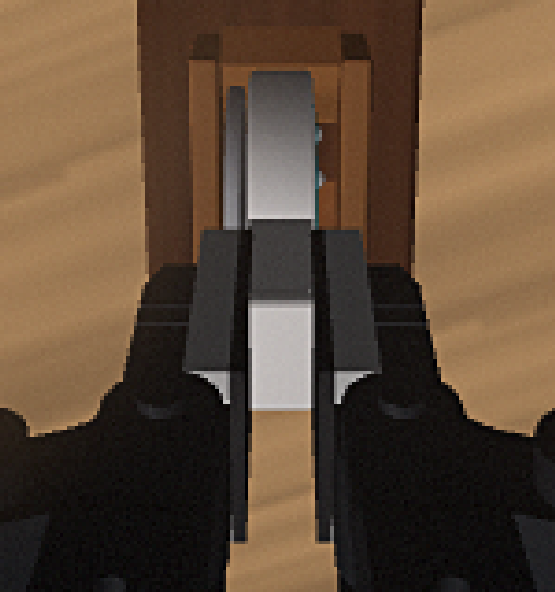

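The pads hold the bail symmetrically in the view. I lift and check.

{"op": "play_rows", "data": {
  "series": [
    [-0.01,0,0,0],
    [-0.03,0,0,0],
    [-0.06,0,0,0],
    [-0.1,0,0,0],
    [-0.14,0,0,0],
    [-0.14,0,0,0],
    [-0.14,0,0,0]
  ]
}}

```text
t: 4.05
tcp_pos: [0.5425, 0.2786, 0.2012]
tool_rot: [0.127, 0.694, -0.125, 0.697]
force: [0.5, 0.1, -1.2]
finger_gap: 0.094
```

```bash
python3 - <<'E'
from h import *
s=grab('wrist','w4'); a=grab('scene','sc4');cv2.imwrite('pics/sc4c.png',cv2.resize(a['image'][130:300,310:450],None,fx=3.5,fy=3.5,interpolation=cv2.INTER_CUBIC)); m=manip.sense();print(m['force'],m['ft_torque'],m['finger_gap'],m['tcp_pos'])
E
```

```text
[-0.64288329  0.48628807 -1.04348895] [ 0.01900053 -0.00939406  0.05661143] 0.09238597564410073 [0.541008   0.27809966 0.19879621]
```

View pics/sc4c.png

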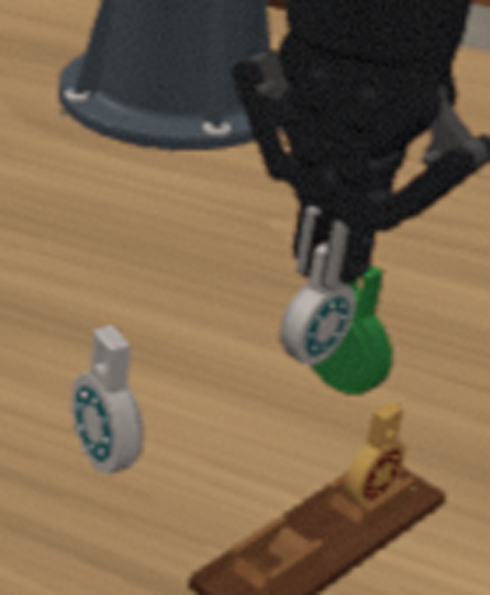

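View pics/w4.png

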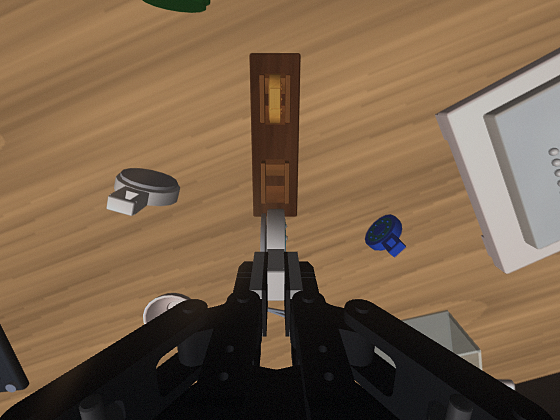

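The pendant hangs upright in the grip (scene crop (322,330)), and the notch is empty. Next I carry it to a viewing pose past the pliers.

{"op": "play_rows", "data": {
  "series": [
    [-0.02,-0.02,0.016,0],
    [-0.02,-0.05,0.04,-1],
    [-0.02,-0.09,0.073,-2],
    [-0.02,-0.13,0.105,-3],
    [-0.02,-0.17,0.138,-4],
    [-0.02,-0.21,0.17,-5],
    [-0.02,-0.25,0.203,-6],
    [-0.02,-0.29,0.235,-7],
    [-0.02,-0.33,0.268,-7.4],
    [-0.02,-0.36,0.292,-7.4],
    [-0.02,-0.38,0.308,-7.4],
    [-0.02,-0.391,0.317,-7.4],
    [-0.02,-0.391,0.317,-7.4],
    [-0.02,-0.391,0.317,-7.4],
    [-0.02,-0.391,0.317,-7.4]
  ]
}}

```text
t: 5.65
tcp_pos: [0.6996, -0.197, 0.218]
tool_rot: [0.081, 0.703, -0.08, 0.702]
force: [0.2, 0.5, -0.7]
finger_gap: 0.094
```

```bash
python3 - <<'E'
from h import *
s=grab('wrist','w5'); m=manip.sense();print(m['tcp_pos'],m['tool_rot'],m['finger_gap'],m['q'].round(2))
E
```

```text
[ 0.69976424 -0.19709121  0.21833745] [ 0.08102492  0.70309567 -0.08001674  0.70191792] 0.09568327868113702 [-0.43  0.68  1.16  0.    1.3  -1.77]
```

View pics/w5.png

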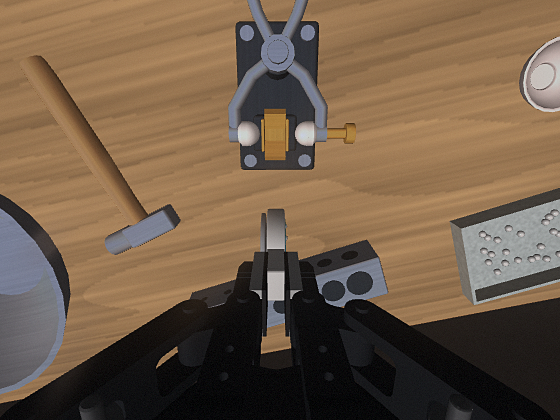

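The wrist view shows the whole jaw end: pivot (278,52), pads at (247,133) and (306,133), cradle (275,134), brass knob on the right side (350,133), and the held pendant at (276,225). Next I measure cradle and pads against the pendant.

```bash
python3 - <<'E'
from h import *
from scipy.spatial.transform import Rotation as Ro
s=load('w5'); st=manip.sense(); T=Ro.from_quat(st['tool_rot']).as_matrix(); p=st['tcp_pos']
print('tool y yaw',np.degrees(np.arctan2(T[1,1],T[0,1])))
C=cloud(s); L=(C-p)@T*1000; d=s['depth']
hsv=cv2.cvtColor(s['image'],cv2.COLOR_BGR2HSV)
reg=np.zeros(d.shape,bool); reg[10:180,225:340]=1
pl=reg&(hsv[...,2]<90)&(C[...,2]>.007)&(C[...,2]<.017)
P=C[pl]; r=cv2.minAreaRect((P[:,:2]*1000).astype(np.float32)); print('plate',r, np.median(P[:,2]))
r2=cv2.minAreaRect(L[pl][:,1:].astype(np.float32)); print('plate tool',r2)
br=(hsv[...,0]>12)&(hsv[...,0]<30)&(hsv[...,1]>150)&reg&(C[...,2]>.03)
nn,l,stt,ce=cv2.connectedComponentsWithStats(br.astype(np.uint8))
for i in range(1,nn):
    if stt[i,4]>20:
        Q=L[l==i]; print('brass',ce[i].round(1),stt[i],'world z',np.percentile(C[l==i][:,2],[2,50,98]).round(4),'ty',Q[:,1].min().round(1),Q[:,1].max().round(1),'tz',Q[:,2].min().round(1),Q[:,2].max().round(1))
wh=(hsv[...,1]<35)&(hsv[...,2]>150)&reg&(C[...,2]>.06)
nn,l,stt,ce=cv2.connectedComponentsWithStats(wh.astype(np.uint8))
for i in range(1,nn):
    if stt[i,4]>20:
        Q=L[l==i]; print('white',ce[i].round(1),stt[i],'z',C[l==i][:,2].max(),'ty',Q[:,1].min().round(1),Q[:,1].max().round(1),'tz',Q[:,2].min().round(1),Q[:,2].max().round(1))
# pivot top
pv=reg&(C[...,2]>.080)&(np.hypot(*(np.mgrid[:420,:560]-np.array([52,278])[:,None,None]))<22)
print('pivot',C[pv].mean(0).round(4),L[pv].mean(0).round(1),C[pv][:,2].max())
# pendant
reg2=np.zeros(d.shape,bool); reg2[205:310,255:300]=1
for lo,hi in [(.15,.205),(.205,.225),(.225,.245)]:
    g=reg2&(C[...,2]>lo)&(C[...,2]<hi)&(hsv[...,2]>70); Q=L[g]
    if g.sum(): print(lo,g.sum(),'x',Q[:,0].min().round(1),Q[:,0].max().round(1),'ty',np.percentile(Q[:,1],[1,50,99]).round(1),'tz',np.percentile(Q[:,2],[1,50,99]).round(1))
np.save('pics/L5.npy',L)
cv2.imwrite('pics/w5c.png',cv2.resize(np.vstack([s['image'][100:180,220:360],s['image'][200:300,220:360]]),None,fx=3.3,fy=3.3,interpolation=cv2.INTER_NEAREST))
E
```

```text
tool y yaw 76.92260165748709
plate ((616.0064086914062, -177.110107421875), (83.81637573242188, 149.72344970703125), 77.06682586669922) 0.011514210505171187
plate tool ((0.2531700134277344, -85.72335815429688), (149.7221221923828, 83.81643676757812), 89.85653686523438)
brass [274.7 133.8] [ 261  109   28   51 1230] world z [0.0437 0.0566 0.0619] ty -14.9 10.7 tz -79.8 -30.1
brass [333.3 132.7] [327 128  13  11 119] world z [0.0752 0.0782 0.08  ] ty 44.3 55.4 tz -61.1 -52.3
white [245.3 134.4] [237 124  18  22 308] z 0.3603884963734206 ty -34.9 -0.8 tz -79.8 -46.4
white [305.2 133.8] [295 124  21  22 373] z 0.3603884963734206 ty -0.8 33.3 tz -79.8 -46.4
pivot [ 0.5831 -0.1695  0.0889] [ 129.6    0.3 -119.6] 0.3603884963734206
0.15 427 x 13.4 43.3 ty [-9.4 -2.4  5.1] tz [-22.9 -19.7  -0.7]
0.205 482 x -3.2 13.4 ty [-9.3 -2.3  4.1] tz [-18.  -12.3  -6.3]
0.225 532 x -18.5 -11.2 ty [-4.9 -1.2  3. ] tz [-8.7 -1.2  7. ]
```

View pics/w5c.png

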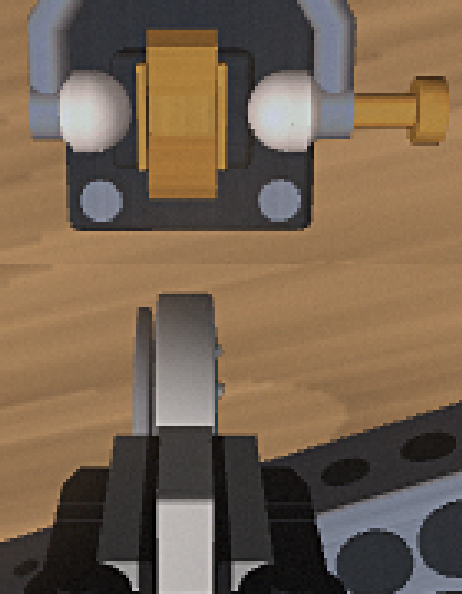

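{"op": "play_rows", "data": {
  "series": [
    [0,0,-0.03,0],
    [0,-0.0005,-0.0523,0],
    [0,-0.0005,-0.0523,0],
    [0,-0.0005,-0.0523,0],
    [0.03,-0.0005,-0.0523,0],
    [0.06,-0.0005,-0.0523,0],
    [0.085,-0.0005,-0.0523,0],
    [0.095,-0.0005,-0.0523,0],
    [0.1,-0.0005,-0.0523,0],
    [0.1,-0.0005,-0.0523,0],
    [0.1,-0.0005,-0.0523,0]
  ]
}}

```text
t: 6.8
tcp_pos: [0.6498, -0.186, 0.1198]
tool_rot: [0.081, 0.702, -0.08, 0.703]
force: [0.4, 0.4, -1.2]
finger_gap: 0.094
```

```bash
python3 - <<'E'
from h import *
s=grab('wrist','w6'); m=manip.sense();print(m['tcp_pos'],m['force'],m['finger_gap'])
cv2.imwrite('pics/w6c.png',cv2.resize(s['image'][130:340,190:370],None,fx=2.8,fy=2.8,interpolation=cv2.INTER_NEAREST))
a=grab('scene','sc6');b=grab('side','sd6')
cv2.imwrite('pics/v6.png',np.hstack([cv2.resize(a['image'][170:270,120:240],None,fx=3.3,fy=3.3,interpolation=cv2.INTER_CUBIC),cv2.resize(b['image'][170:270,320:440],None,fx=3.3,fy=3.3,interpolation=cv2.INTER_CUBIC)]))
E
```

```text
[ 0.64975736 -0.18608589  0.11999862] [ 0.35990511  0.28493318 -0.99874969] 0.09501440742973911
```

View pics/w6c.png

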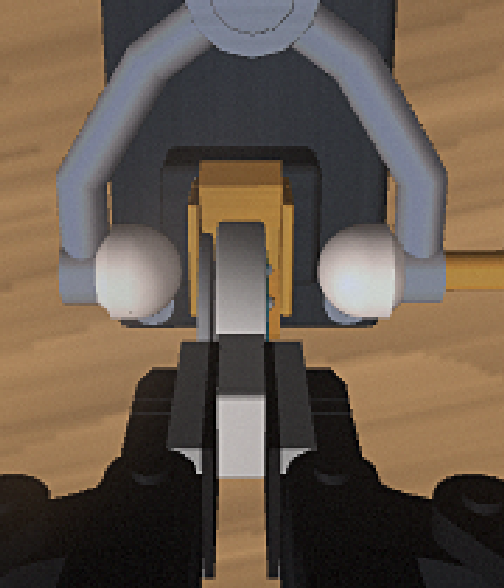

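View pics/v6.png

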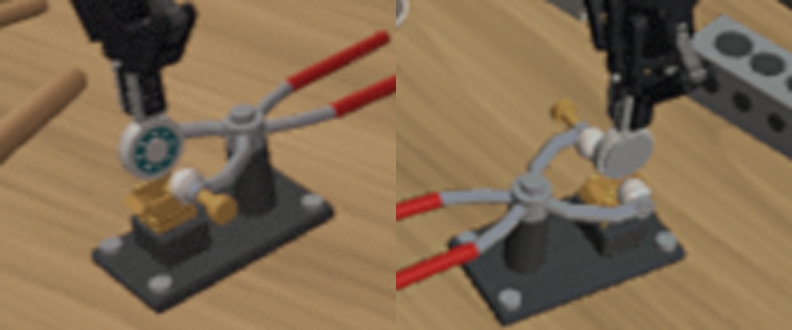

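The pendant hangs 19 mm above its rest and its 13 mm thickness is slightly left of the cradle's middle (crop 233 against 241). I correct that and lower.

{"op": "play_rows", "data": {
  "series": [
    [0,0.001,-0.0015,0],
    [0.003,0.001,-0.0015,0],
    [0.008,0.001,-0.0015,0],
    [0.012,0.001,-0.0015,0],
    [0.015,0.001,-0.0015,0],
    [0.015,0.001,-0.0015,0],
    [0.015,0.001,-0.0015,0]
  ]
}}

```text
t: 7.65
tcp_pos: [0.6481, -0.1846, 0.1046]
tool_rot: [0.081, 0.702, -0.08, 0.703]
force: [-0.2, -0.1, -0.7]
finger_gap: 0.091
```

```bash
python3 - <<'E'
from h import *
s=grab('wrist','w7'); m=manip.sense();print(m['tcp_pos'],m['force'],m['ft_torque'],m['finger_gap'])
cv2.imwrite('pics/w7c.png',cv2.resize(s['image'][130:340,190:370],None,fx=2.8,fy=2.8,interpolation=cv2.INTER_NEAREST))
a=grab('scene','sc7');b=grab('side','sd7')
cv2.imwrite('pics/v7.png',np.hstack([cv2.resize(a['image'][170:270,120:240],None,fx=3.3,fy=3.3,interpolation=cv2.INTER_CUBIC),cv2.resize(b['image'][170:270,320:440],None,fx=3.3,fy=3.3,interpolation=cv2.INTER_CUBIC)]))
E
```

```text
[ 0.64828172 -0.18468668  0.10483199] [ 0.52104238  0.81842469 -1.04126321] [0.01399678 0.02365087 0.00793323] 0.08741199437602218
```

View pics/w7c.png

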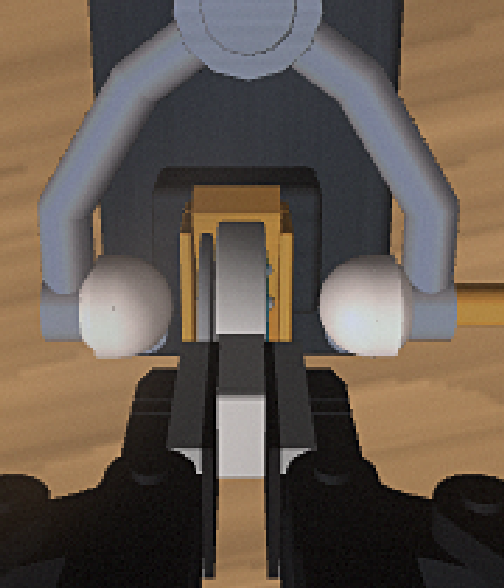

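View pics/v7.png

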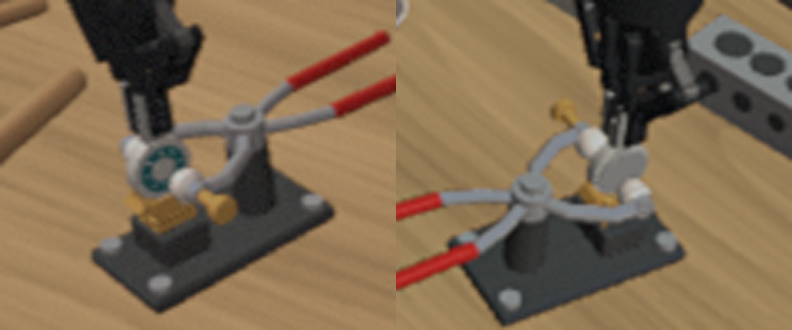

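The pendant enters the cradle centred between its walls, with the pads clear on both sides. I lower it in small steps.

{"op": "play_rows", "data": {
  "series": [
    [0.0015,0,0,0],
    [0.003,0,0,0],
    [0.0035,0,0,0],
    [0.0035,0,0,0],
    [0.0035,0,0,0]
  ]
}}

```text
t: 8.3
tcp_pos: [0.6484, -0.1847, 0.1015]
tool_rot: [0.081, 0.702, -0.08, 0.703]
force: [0.1, 0.4, -0.8]
finger_gap: 0.092
```

{"op": "play_rows", "data": {
  "series": [
    [0.0005,0,0,0],
    [0.001,0,0,0],
    [0.001,0,0,0],
    [0.001,0,0,0]
  ]
}}

```text
t: 8.7
tcp_pos: [0.6485, -0.1848, 0.1012]
tool_rot: [0.081, 0.702, -0.08, 0.703]
force: [-1.4, 0.4, 4.5]
finger_gap: 0.091
```

{"op": "play_rows", "data": {
  "series": [
    [0,0,-0.0005,0],
    [0.0005,0,-0.001,0],
    [0.0005,0,-0.001,0],
    [0.0005,0,-0.001,0]
  ]
}}

```text
t: 9.1
tcp_pos: [0.6482, -0.1848, 0.1011]
tool_rot: [0.08, 0.701, -0.081, 0.704]
force: [-0.1, -1.0, 4.7]
finger_gap: 0.096
```

Contact is about 5 N vertical with lateral force near zero, so it is seated. I release.

{"op": "play_rows", "data": {
  "series": [
    [0,0,0,0],
    [0,0,0,0],
    [0,0,0,0],
    [0,0,0,0]
  ],
  "claw": 30
}}

```text
t: 9.5
tcp_pos: [0.6478, -0.1847, 0.1006]
tool_rot: [0.081, 0.702, -0.08, 0.703]
force: [0.7, 0.1, -0.1]
finger_gap: 0.298
```

```bash
python3 - <<'E'
from h import *
s=grab('wrist','w8'); m=manip.sense();print(m['tcp_pos'],m['force'],m['ft_torque'],m['finger_gap'])
cv2.imwrite('pics/w8c.png',cv2.resize(s['image'][130:340,190:370],None,fx=2.8,fy=2.8,interpolation=cv2.INTER_NEAREST))
a=grab('scene','sc8');b=grab('side','sd8')
cv2.imwrite('pics/v8.png',np.hstack([cv2.resize(a['image'][170:270,120:240],None,fx=3.3,fy=3.3,interpolation=cv2.INTER_CUBIC),cv2.resize(b['image'][170:270,320:440],None,fx=3.3,fy=3.3,interpolation=cv2.INTER_CUBIC)]))
E
```

```text
[ 0.64788534 -0.18476598  0.10068146] [ 0.05379825 -0.58850156 -0.22713641] [ 0.05118135  0.0440264  -0.05491121] 0.2969123092780766
```

View pics/w8c.png

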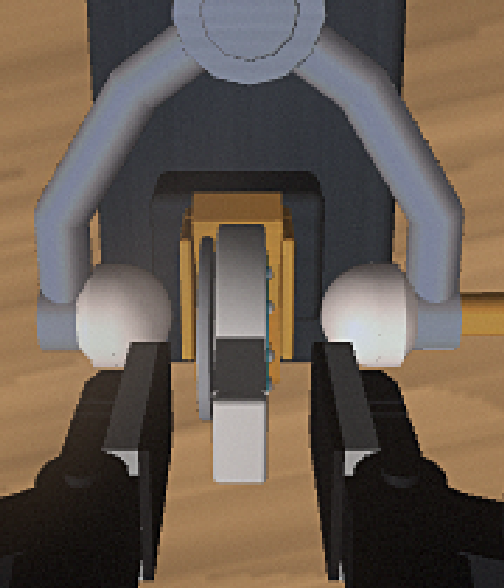

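View pics/v8.png

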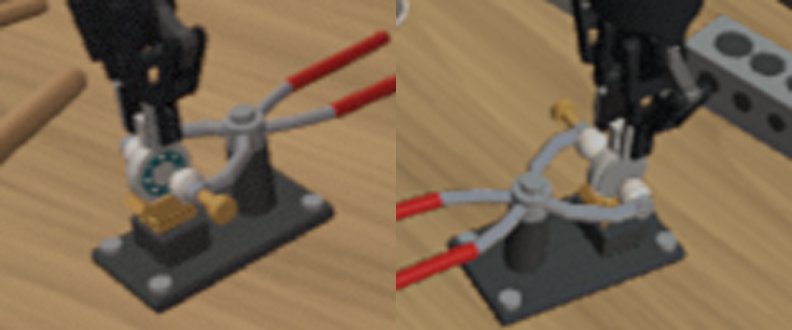

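Released: the pendant stands in the cradle (crop (240,350)) clear of both fingers. I retreat upward and go over the handles, opening fully on the way.

{"op": "play_rows", "data": {
  "series": [
    [-0.01,0,0,0],
    [-0.04,0,0,0],
    [-0.08,0,0,0],
    [-0.11,0,0,0],
    [-0.11,0,0,0],
    [-0.11,0,-0.04,0],
    [-0.11,0,-0.08,0],
    [-0.11,0,-0.12,0],
    [-0.11,0,-0.15,0],
    [-0.11,0,-0.172,0],
    [-0.11,0,-0.172,0],
    [-0.11,0,-0.172,0]
  ]
}}

```text
t: 10.85
tcp_pos: [0.4807, -0.1462, 0.2107]
tool_rot: [0.08, 0.701, -0.081, 0.704]
force: [0.3, -0.3, 1.1]
finger_gap: 0.298
```

{"op": "play_rows", "data": {
  "series": [
    [0,0,0,0],
    [0,0,0,0],
    [0,0,0,0],
    [0,0,0,0],
    [0,0,0,0]
  ],
  "claw": 100
}}

```text
t: 11.35
tcp_pos: [0.4809, -0.1462, 0.2106]
tool_rot: [0.08, 0.701, -0.081, 0.704]
force: [-0.1, 0.8, 0.0]
finger_gap: 0.998
```

```bash
python3 - <<'E'
from h import *
from scipy.spatial.transform import Rotation as Ro
s=grab('wrist','w9'); st=manip.sense();print(st['tcp_pos'],st['force'],st['finger_gap'])
T=Ro.from_quat(st['tool_rot']).as_matrix(); p=st['tcp_pos']
print('yaw',np.degrees(np.arctan2(T[1,1],T[0,1])))
C=cloud(s); L=(C-p)@T*1000
R=red(s['image'])&(s['depth']>0)
nn,l,stt,ce=cv2.connectedComponentsWithStats(R.astype(np.uint8))
for i in range(1,nn):
    if stt[i,4]>60:
        Q=L[l==i]; c=Q.mean(0); w=np.linalg.svd(Q-c,full_matrices=False)[2][0]; print(ce[i].round(1),stt[i],'min',Q.min(0).round(1),'max',Q.max(0).round(1),w.round(3), [ (z,np.percentile(Q[abs(Q[:,2]-z)<4][:,1],[1,99]).round(1)) for z in (-40,-20,0) if (abs(Q[:,2]-z)<4).sum()>5])
E
```

```text
[ 0.4808285  -0.14616406  0.21063649] [-0.02139306 -0.04178645 -0.48031776] 0.9986887305541039
yaw 76.91163225011846
[306.8 190.3] [ 297  139   21  105 1304] min [128.3  19.5 -52.1] max [137.4  35.2  46.7] [ 0.003 -0.048  0.999] [(-40, array([23.8, 34.4])), (-20, array([22.7, 33.6])), (0, array([21.6, 33.2]))]
[246.9 190.7] [ 237  140   21  105 1267] min [128.3 -35.2 -51.3] max [136.2 -19.1  47.5] [0.003 0.056 0.998] [(-40, array([-34.5, -23.7])), (-20, array([-34. , -22.6])), (0, array([-33. , -21.9]))]
```

View pics/w9.png

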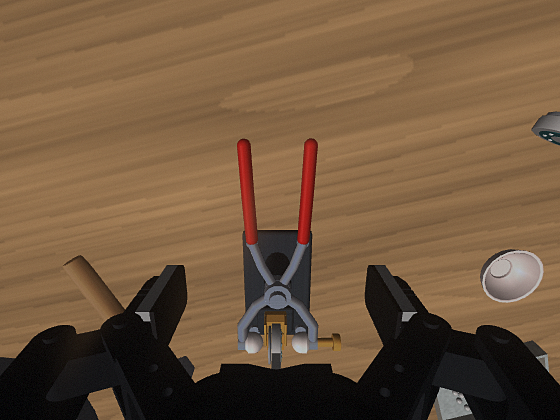

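The handles are symmetric about the tool axis (axes at ±27.4 mm) with the red centre at tool z −2 mm. I descend around them.

{"op": "play_rows", "data": {
  "series": [
    [0.02,0.001,-0.002,0],
    [0.05,0.001,-0.002,0],
    [0.08,0.001,-0.002,0],
    [0.1,0.001,-0.002,0],
    [0.12,0.001,-0.002,0],
    [0.14,0.001,-0.002,0],
    [0.152,0.001,-0.002,0],
    [0.157,0.001,-0.002,0],
    [0.157,0.001,-0.002,0],
    [0.157,0.001,-0.002,0]
  ]
}}

```text
t: 12.4
tcp_pos: [0.4803, -0.1452, 0.0542]
tool_rot: [0.08, 0.701, -0.081, 0.704]
force: [-0.1, -0.2, 0.3]
finger_gap: 0.998
```

```bash
python3 - <<'E'
from h import *
s=grab('wrist','w10'); st=manip.sense();print(st['tcp_pos'],st['force'],st['finger_gap'])
E
```

```text
[ 0.4803406  -0.14517586  0.05435523] [ 0.18410652 -0.20899457  0.63124268] 0.99616437480499
```

View pics/w10.png

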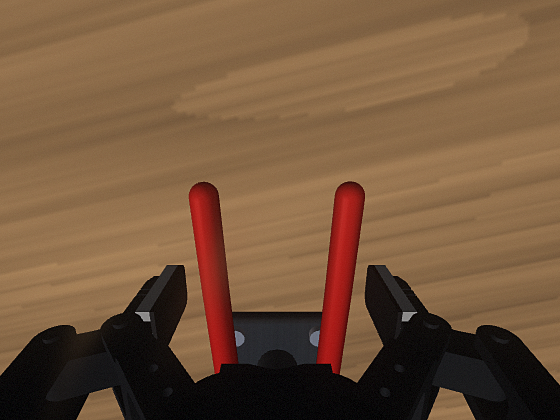

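The bars sit midway between the open pads. I now squeeze in claw steps at the lowest force, watching the opening.

{"op": "play_rows", "data": {
  "series": [
    [0,0,0,0],
    [0,0,0,0],
    [0,0,0,0],
    [0,0,0,0]
  ],
  "claw": 72,
  "force": 20
}}

```text
t: 12.85
tcp_pos: [0.4807, -0.1454, 0.055]
tool_rot: [0.08, 0.7, -0.081, 0.705]
force: [0.9, -0.1, 4.2]
finger_gap: 0.719
```

{"op": "play_rows", "data": {
  "series": [
    [0,0,0,0],
    [0,0,0,0],
    [0,0,0,0],
    [0,0,0,0]
  ],
  "claw": 65,
  "force": 20
}}

```text
t: 13.25
tcp_pos: [0.4805, -0.1453, 0.0553]
tool_rot: [0.08, 0.7, -0.081, 0.705]
force: [-1.6, 1.0, 6.1]
finger_gap: 0.652
```

{"op": "play_rows", "data": {
  "series": [
    [0,0,0,0],
    [0,0,0,0],
    [0,0,0,0],
    [0,0,0,0]
  ],
  "claw": 60,
  "force": 20
}}

```text
t: 13.65
tcp_pos: [0.4801, -0.1451, 0.0554]
tool_rot: [0.08, 0.7, -0.081, 0.705]
force: [-1.8, 0.9, 5.8]
finger_gap: 0.6
```

{"op": "play_rows", "data": {
  "series": [
    [-0.001,0,0,0],
    [-0.0015,0,0,0],
    [-0.0015,0,0,0],
    [-0.0015,0,0,0]
  ],
  "claw": 56,
  "force": 20
}}

```text
t: 14.05
tcp_pos: [0.4798, -0.145, 0.0562]
tool_rot: [0.08, 0.701, -0.081, 0.704]
force: [0.4, -0.4, -6.0]
finger_gap: 0.561
```

{"op": "play_rows", "data": {
  "series": [
    [-0.0005,0,0,0],
    [-0.001,0,0,0],
    [-0.001,0,0,0],
    [-0.001,0,0,0]
  ],
  "claw": 52,
  "force": 20
}}

```text
t: 14.45
tcp_pos: [0.4794, -0.1448, 0.057]
tool_rot: [0.08, 0.701, -0.081, 0.704]
force: [-0.8, -0.1, -6.2]
finger_gap: 0.522
```

```bash
python3 - <<'E'
from h import *
a=grab('scene','sc11');b=grab('side','sd11'); print(manip.sense()['finger_gap'])
cv2.imwrite('pics/v11.png',np.hstack([cv2.resize(a['image'][160:270,130:260],None,fx=3,fy=3,interpolation=cv2.INTER_CUBIC),cv2.resize(b['image'][190:300,290:420],None,fx=3,fy=3,interpolation=cv2.INTER_CUBIC)]))
E
```

```text
0.5205609535789176
```

View pics/v11.png

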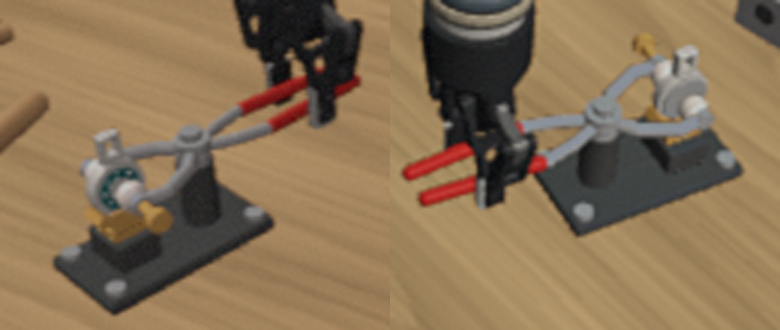

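The pendant stands upright between the closing pads, and the handles swing evenly. I continue.

{"op": "play_rows", "data": {
  "series": [
    [0,0,0,0],
    [0,0,0,0],
    [0,0,0,0]
  ],
  "claw": 49,
  "force": 20
}}

```text
t: 14.85
tcp_pos: [0.4792, -0.1446, 0.0572]
tool_rot: [0.08, 0.701, -0.081, 0.704]
force: [-2.9, 0.1, -1.7]
finger_gap: 0.494
```

{"op": "play_rows", "data": {
  "series": [
    [0,0,0,0],
    [0,0,0,0],
    [0,0,0,0]
  ],
  "claw": 46,
  "force": 20
}}

```text
t: 15.15
tcp_pos: [0.479, -0.1446, 0.0574]
tool_rot: [0.08, 0.701, -0.081, 0.704]
force: [-2.8, -0.0, 2.2]
finger_gap: 0.46
```

{"op": "play_rows", "data": {
  "series": [
    [0,0,0,0],
    [0,0,0,0],
    [0,0,0,0]
  ],
  "claw": 43,
  "force": 20
}}

```text
t: 15.45
tcp_pos: [0.4788, -0.1445, 0.0577]
tool_rot: [0.08, 0.701, -0.081, 0.704]
force: [-3.9, 0.8, 5.8]
finger_gap: 0.434
```

{"op": "play_rows", "data": {
  "series": [
    [0,0,0,0],
    [0,0,0,0],
    [0,0,0,0]
  ],
  "claw": 40,
  "force": 20
}}

```text
t: 15.75
tcp_pos: [0.4786, -0.1445, 0.058]
tool_rot: [0.08, 0.701, -0.081, 0.704]
force: [-4.6, 1.2, 6.4]
finger_gap: 0.408
```

{"op": "play_rows", "data": {
  "series": [
    [-0.0005,0,0,0],
    [-0.0005,0,0,0],
    [-0.0005,0,0,0]
  ],
  "claw": 40,
  "force": 20
}}

```text
t: 16.05
tcp_pos: [0.4786, -0.1445, 0.0582]
tool_rot: [0.08, 0.702, -0.081, 0.703]
force: [-3.6, -0.1, -1.6]
finger_gap: 0.405
```

{"op": "play_rows", "data": {
  "series": [
    [0,0,0,0],
    [0,0,0,0],
    [0,0,0,0]
  ],
  "claw": 38,
  "force": 20
}}

```text
t: 16.35
tcp_pos: [0.4786, -0.1445, 0.0581]
tool_rot: [0.08, 0.702, -0.081, 0.703]
force: [-2.6, -0.1, -0.1]
finger_gap: 0.404
```

```bash
python3 - <<'E'
from h import *
a=grab('scene','sc12');b=grab('side','sd12');w=grab('wrist','w12'); print(manip.sense()['finger_gap'])
cv2.imwrite('pics/v12.png',np.hstack([cv2.resize(a['image'][190:250,140:210],None,fx=5.6,fy=5.6,interpolation=cv2.INTER_CUBIC),cv2.resize(b['image'][190:250,350:420],None,fx=5.6,fy=5.6,interpolation=cv2.INTER_CUBIC)]))
E
```

```text
0.4048106518910862
```

View pics/v12.png

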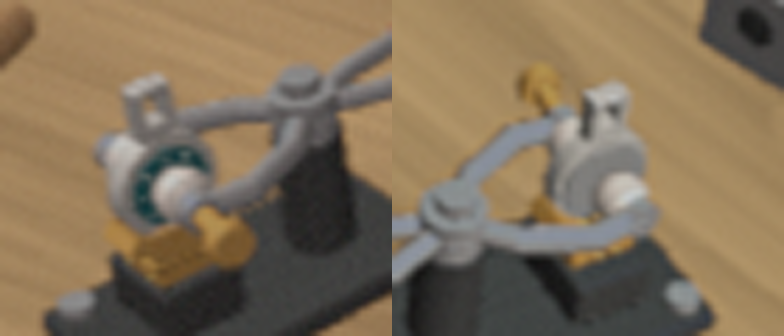

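View pics/w12.png

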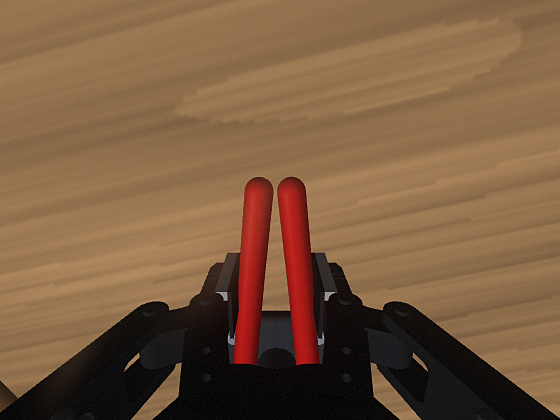

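Both pads touch the pendant, and the opening stalls at 0.404 under 20 N. I ramp the force with the claw stop only just below.

{"op": "play_rows", "data": {
  "series": [
    [0,0,0,0],
    [0,0,0,0],
    [0,0,0,0]
  ],
  "claw": 37.5,
  "force": 22
}}

```text
t: 16.8
tcp_pos: [0.4786, -0.1445, 0.0582]
tool_rot: [0.08, 0.702, -0.081, 0.703]
force: [-3.1, 0.3, 0.8]
finger_gap: 0.401
```

{"op": "play_rows", "data": {
  "series": [
    [0,0,0,0],
    [0,0,0,0],
    [0,0,0,0]
  ],
  "claw": 37.5,
  "force": 23.5
}}

```text
t: 17.1
tcp_pos: [0.4785, -0.1445, 0.0582]
tool_rot: [0.08, 0.702, -0.081, 0.703]
force: [-3.5, 1.2, 0.9]
finger_gap: 0.398
```

{"op": "play_rows", "data": {
  "series": [
    [0,0,0,0],
    [0,0,0,0],
    [0,0,0,0]
  ],
  "claw": 37.5,
  "force": 25
}}

```text
t: 17.4
tcp_pos: [0.4784, -0.1444, 0.0583]
tool_rot: [0.08, 0.702, -0.081, 0.703]
force: [-3.6, 0.6, 2.8]
finger_gap: 0.381
```

The opening jumped at 25 N, 0.398 to 0.381. I hold briefly to see whether it has gone home.

{"op": "play_rows", "data": {
  "series": [
    [0,0,0,0],
    [0,0,0,0],
    [0,0,0,0]
  ]
}}

```text
t: 17.7
tcp_pos: [0.4784, -0.1444, 0.0583]
tool_rot: [0.08, 0.702, -0.081, 0.703]
force: [-4.8, 0.4, 2.3]
finger_gap: 0.377
```

```bash
python3 - <<'E'
from h import *
a=grab('scene','sc13');b=grab('side','sd13'); print(manip.sense()['finger_gap'])
cv2.imwrite('pics/v13.png',np.hstack([cv2.resize(a['image'][190:250,140:210],None,fx=5.6,fy=5.6,interpolation=cv2.INTER_CUBIC),cv2.resize(b['image'][190:250,350:420],None,fx=5.6,fy=5.6,interpolation=cv2.INTER_CUBIC)]))
E
```

```text
0.37504225292470006
```

View pics/v13.png

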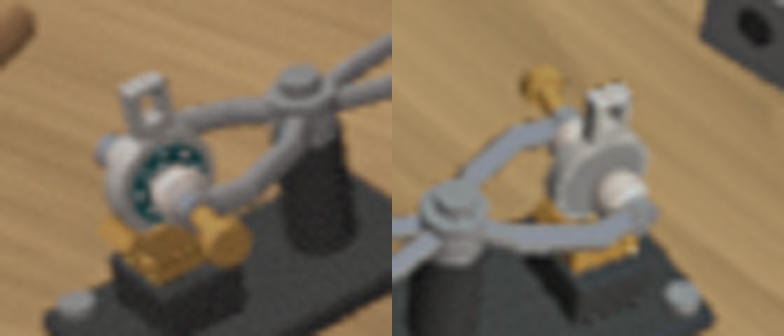

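{"op": "play_rows", "data": {
  "series": [
    [0,0,0,0],
    [0,0,0,0],
    [0,0,0,0]
  ],
  "claw": 36,
  "force": 20
}}

```text
t: 18.1
tcp_pos: [0.4783, -0.1443, 0.0584]
tool_rot: [0.08, 0.702, -0.081, 0.703]
force: [-3.5, 0.3, 4.5]
finger_gap: 0.365
```

{"op": "play_rows", "data": {
  "series": [
    [0,0,0,0],
    [0,0,0,0],
    [0,0,0,0]
  ],
  "claw": 34.5,
  "force": 20
}}

```text
t: 18.4
tcp_pos: [0.4783, -0.1443, 0.0584]
tool_rot: [0.08, 0.702, -0.081, 0.703]
force: [-3.5, 0.2, 4.2]
finger_gap: 0.361
```

With only 20 N it moved freely on to 0.361 and then met a firm stop, which is what the tight point passed and the click look like. I release now.

{"op": "play_rows", "data": {
  "series": [
    [0,0,0,0],
    [0,0,0,0],
    [0,0,0,0],
    [0,0,0,0]
  ],
  "claw": 60
}}

```text
t: 18.8
tcp_pos: [0.4797, -0.145, 0.0582]
tool_rot: [0.08, 0.701, -0.081, 0.704]
force: [1.1, 0.4, -6.2]
finger_gap: 0.598
```

{"op": "play_rows", "data": {
  "series": [
    [0,0,0,0],
    [0,0,0,0],
    [0,0,0,0],
    [0,0,0,0],
    [0,0,0,0],
    [0,0,0,0]
  ],
  "claw": 100
}}

```text
t: 19.4
tcp_pos: [0.4797, -0.145, 0.0584]
tool_rot: [0.08, 0.701, -0.081, 0.704]
force: [0.1, -0.4, -0.2]
finger_gap: 1.005
```

```bash
python3 - <<'E'
from h import *
w=grab('wrist','w14');b=grab('side','sd14'); m=manip.sense();print(m['finger_gap'],m['tcp_pos'],m['force'])
cv2.imwrite('pics/v14.png',np.hstack([cv2.resize(w['image'],(448,336)),cv2.resize(b['image'][190:250,350:412],(347,336),interpolation=cv2.INTER_CUBIC)]))
E
```

```text
1.0006334080870067 [ 0.47970808 -0.14501678  0.05833698] [0.5376009  0.17511513 0.13084225]
```

View pics/v14.png

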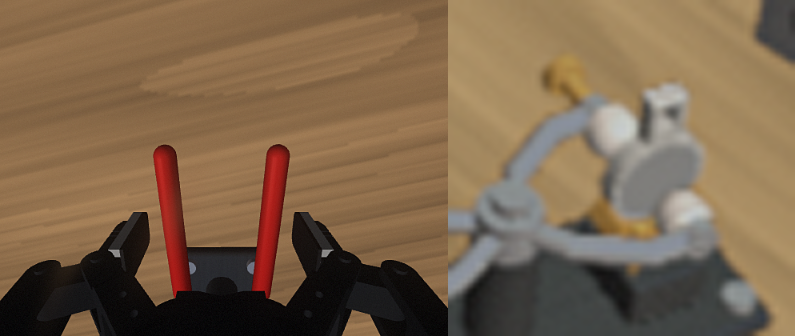

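The handles sprang open and the pendant stands. I rise and go to the viewing pose to check the back.

{"op": "play_rows", "data": {
  "series": [
    [-0.02,0,0,0],
    [-0.06,0,0,0],
    [-0.1,0,0,0],
    [-0.14,0,0,0],
    [-0.16,0,0,0],
    [-0.16,0,0,0],
    [-0.16,0,0.04,0],
    [-0.16,0,0.09,0],
    [-0.16,0,0.13,0],
    [-0.16,0,0.17,0],
    [-0.16,0,0.2,0],
    [-0.16,0,0.225,0],
    [-0.16,0,0.225,0],
    [-0.16,0,0.225,0],
    [-0.16,0,0.225,0]
  ]
}}

```text
t: 21.0
tcp_pos: [0.6964, -0.195, 0.2182]
tool_rot: [0.08, 0.702, -0.081, 0.703]
force: [-1.4, -0.0, -0.2]
finger_gap: 1.002
```

```bash
python3 - <<'E'
from h import *
from scipy.spatial.transform import Rotation as Ro
s=grab('wrist','w15'); st=manip.sense();print(st['tcp_pos'],st['t'])
T=Ro.from_quat(st['tool_rot']).as_matrix(); L=(cloud(s)-st['tcp_pos'])@T*1000
cv2.imwrite('pics/w15c.png',cv2.resize(s['image'][60:190,200:360],None,fx=4,fy=4,interpolation=cv2.INTER_NEAREST))
E
```

```text
[ 0.69661234 -0.19509158  0.21877648] 21.05
```

View pics/w15c.png

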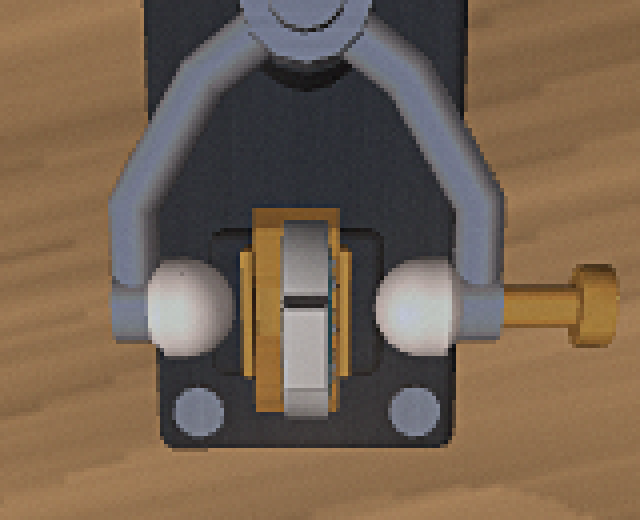

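The dark gap is gone and the back no longer shows beside the case (crop 284–328). The pendant stands upright in the cradle and the pads are open on both sides. I hand in.

```bash
python3 - <<'E'
from h import *
print(manip.sign_off())
E
```

```text
the job is handed in; nothing more can be done
None
```

The silver pendant is standing in the pliers' cradle with its back clicked in, and the job was handed in at about 21 s of the 54 s allowed.

- **Placing:** I took the smaller silver pendant from the stand notch by its bail. I set it in the brass cradle with about 5 N of contact and let go. A picture showed it standing free of the fingers.
- **Squeezing:** I ramped the grip on the handles from 20 N. At 25 N the opening jumped from 0.398 to 0.381 while I held the force there. It then moved on to 0.361 under only 20 N and met a firm stop, so I opened the gripper at once. The commanded grip never went above 25 N, against the 32 N dent limit.
- **Last checks:** The handles sprang fully open and the pendant is upright. From above, the back no longer shows beyond the case, although it stood visibly proud before. The gripper is about 0.22 m above the bench, touching nothing.
- **Not checked:** The click rests on the jump in opening and the picture, because the wrist force cannot feel a balanced squeeze. I did not take final pictures of the brass pendant, dish or hammer, but no move went near them.

No check failed. The wrist camera read about 1 mm to one side, and I corrected for that.

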